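# Check a racked profile frame by its two diagonals

## Task

The aluminium frame bolted to the bench has been knocked out of square: measure both diagonals with the spring slide rule, first the one that starts at the near corner with the blue dot, then the one that starts at the yellow dot. Each time hook the rule's heel over the outside of the near corner by the dot, draw the red handle out along the diagonal gently until the nose presses firmly, but not hard, inside the opposite corner, and hold it there for a moment. Then lay the rule back flat on the grey mat, slide the white marker all the way to the colour whose diagonal came out longer, let go, and leave everything else where it stands.

Things in the scene. Friction and masses are not known exactly. Their poses are not given: they have to be found in the camera images.
- frame: frame of 20 mm square aluminium profile fixed to the bench, nominally 198 (its x) by 186 (y) mm outside, 20 tall, open in the middle. Origin: its centre on the bench; x to the far rail, y to the left rail. Racked: the true corners lie up to 11 mm along y from the nominal ones listed; one diagonal is 20 to 35 mm longer. Black lugs (45 x 22 mm, 16 tall) outside the middles of the left and right rails.
- near_left (a point): nominal OUTSIDE corner of the frame, near rail and left rail, at the rails' top (z 20 mm)
- near_right (a point): nominal OUTSIDE corner of the frame, near rail and right rail, at the rails' top
- far_left (a point): nominal INSIDE corner of the frame, far rail and left rail, at the rails' top; diagonally opposite near_right
- far_right (a point): nominal INSIDE corner of the frame, far rail and right rail, at the rails' top; diagonally opposite near_left
- dot_blue: blue stick-on dot, 16 mm wide, 1.2 mm thick, on top of the near rail about 40 mm from one of the two near corners; it names that corner's diagonal. Which corner varies.
- dot_yellow: yellow dot, likewise, by the other near corner
- rule_grip (a point): centre of the slide rule's red handle, 44 (along the rule) x 18 (across) x 31 mm tall. x axis along the rule to the nose, z up. The rule's feet (bottoms of hook and nose) are 36 mm below this point, the underside of its white beam 21 mm below (so 41 mm above the bench the beam just touches the rails' tops). The beam below the handle is 16 mm wide: fingers may reach past it. 180 to 270 g.
- rule_nose (a point): axis of the nose, an upright steel pin 12 mm dia, 29 mm tall from the feet, fixed to the handle and 99 mm ahead (+x) of its centre; its front is at 105 mm. Seated in a corner it should press with about 5 N; 20 N on the frame is too much. The point is 8 mm above the feet.
- rule_hook (a point): centre of the inner face (towards the nose) of the heel hook, a plate 5 thick x 30 wide x 21 mm tall under the beam's end, 100 mm behind the handle centre with the slide closed. Face to nose front: 205 mm plus rule_slide. The point is 8 mm above the feet. From a near outside corner to the far inside corner the slide is drawn out 12 to 52 mm.
- rule_slide (a joint): how far the slide is drawn out, 0 (closed) to 0.060 m. A return spring closes it: pulling the handle away from the hooked heel takes 2 N at 0, plus 40 N/m; it springs shut when let go.
- mat: grey mat fixed on the bench, 300 (x) x 130 (y) x 3 mm, where the rule lies at the start and goes at the end; origin at the centre of its underside
- marker_base: grey base of the verdict marker fixed to the bench, 135 (x) x 52 x 16 mm tall; its +x end is blue, its -x end yellow; origin at the centre of its underside
- marker_grip (a point): on the white marker tab, 14 (along x of the base) x 18 (across) x 34 mm tall, top 17 mm above this point, which is 40 mm above the bench; a black foot 22 x 20 x 6 mm is under it. Slides along the base's x with 1.5 N friction.
- marker (a joint): marker position, 0 in the middle, +0.032 m fully home at the blue end, -0.032 m at the yellow end
- beaker: bystander: glass beaker, 70 dia x 90 tall, loose; leave alone
- reagent: bystander: amber bottle, 62 dia x 130 tall, loose; leave alone
- film_roll: bystander: white film roll standing on end, 84 dia x 70 tall, loose; leave alone
- cylinder: bystander: glass measuring cylinder, 194 tall on a 68 dia foot, loose; leave alone
- spanner: bystander: steel spanner, 140 long, lying between the robot and the frame, loose; leave alone
- vial: bystander: small glass vial with green cap, 26 dia x 50 tall, loose; leave alone
- driver: bystander: screwdriver, 160 long, lying beyond the frame, loose; leave alone
There are look-alikes about, which are no part of the job. What is shaped like the part that bears rule_grip but brown is not meant.

How it is judged:
By the outcome, as a careful person would: the job done as asked, in the order asked, and still so for the second after the job is handed in, with the robot touching nothing.
It also fails if it takes over 72 s, if anything falls off the work surface, if the arm or the gripper's body presses on something with over 40 N, if the wrist force passes 120 N, or if a joint passes its speed limit or range.

## Robot

A 7-joint arm with a two-finger parallel gripper is mounted at the origin on the work surface. World frame = base frame: x ahead of the robot, y to its left, z up, the work surface at z = 0. Lengths are in m, angles in rad, forces in N, time in s.
With the tool pointing down it reaches from about 0.35 to 0.9 m from the base axis. Payload 7.2 kg.
Tool frame: the origin (TCP) lies midway between the tips of the shut fingers; the grasp point (between the pads) lies 19 mm behind it; z points along the fingers, y is the line along which they close (so a half turn about z gives the same grasp; the last joint's range is limited). The gripper opens to 88 mm and grips with 3 to 60 N. Pads are 20 mm wide; open, the fingers measure 115 mm over their backs; the gripper's body (75 mm by 178 mm) begins 61 mm behind the grasp point.
Start: joints at [-1.385, 0.411, -0.013, 1.596, 0.006, 1.134, -0.082], TCP at [0.157, 0.605, 0.223] pointing down, gripper open.
Joint ranges: [-2.95, 2.95], [-0.29, 1.99], [-1.47, 1.44], [0.14, 2.54], [-1.03, 4.17], [0.13, 1.85], [-2.86, 2.86]. Speed limits (rad/s): [2.39, 2.39, 3.01, 3.01, 3.14, 3.14, 3.14].

## Interface

Orientations are given as a unit quaternion [x, y, z, w].
In Python, from workcell import sensors, cams, order, finder gives the robot as it stands.
- The arm moves only by the tool carry_out, never from a script. Its argument "motion" is one flat list of numbers, 7 for each row, row after row: the opening, from 0 (shut) to 1 (fully open), then the shift along the world's x, y, z in m, then the turn, a rotation vector about the world's x, y, z in rad. In form: [fingers, tx, ty, tz, wx, wy, wz, fingers, tx, ty, tz, wx, wy, wz, ...]. A call has 1 to 12 rows; each row shifts and turns the commanded pose from where the row before left it; what a row does not reach is not made up. A row lasts 1/8 s, in which the tool goes at most 62.5 mm and 10.7 degrees, less where a joint would pass 70% of its speed; a pose out of reach is approached as far as the arm can. A call with a gripper value outside its range is refused whole. The fingers move at their own pace and stop on an object; "squeeze" is the grip in N (left out, the last holds). Time passes only in rows, so rows that do not move let the fingers close. It gives the time, the measured TCP pose, the force, the opening and the grip force at its end, in the units of the state.
- sensors.get_obs(): the state, without advancing time (a new reading comes with each control period).
- cams.capture(name): name is "scene" or "top" or "wrist"; returns a dict with "pixels" (400x640x3 uint8, red, green, blue), "camera_matrix" (3x3 intrinsics, pixels), "rvec" (rotation vector, rad) and "tvec" (3), from world to camera coordinates, as OpenCV has them; the wrist camera has in their place "tool_from_camera" (4x4, takes a point from camera to tool coordinates, whose origin is the TCP and whose axes are the flange's). Camera axes: x right, y down, z forward; pixel columns grow to the right and rows downward; lengths in m; the calibration is good to about 2 mm. The wrist camera is an equidistant fisheye: a pixel r from the principal point sees the ray r / f radians off the axis. A picture is of the moment at which its call begins: read the wrist's pose just before it. There is no depth.
- order.close_job(): hands the job in; it is judged then, once.
Trained networks look in a picture, given as the dict that the camera call returned (one of the last four; its "shot" number tells which), for a name from the list of things; names that differ only in an ending like _2 or _b are one class to them, and where a whole thing is asked for, a point or a joint stands for the part that bears it (a point fixed in the world has none). Each returns a list of dicts, best first, with "p" (0 to 1); they miss things now and then, are a little off and sometimes report something else, mostly with a low value. They report only what shows in the picture. A call takes as long as a camera call. They do not tell look-alikes from the thing itself.
- finder.recognise(target, picture): "point" ([column, row] in pixels, amid what is visible of it).
The state is a dict: "clock": time; "joint_positions": joint angles; "qd": joint speeds; "joint_efforts": joint torques, N m; "tcp_pos": TCP position; "orientation": TCP orientation; "force": force on the tool from outside, world axes, zero at the start; "moment": the same for the moment, N m; "gripper_width": finger opening in m; "grip_force": force on a finger pad.
Only numpy, scipy, OpenCV 4.12 (cv2) and the standard library are available. Lean on these libraries where they do the work, as an engineer would, in place of code of your own. Each camera call takes 0.05 s, during which the arm holds its last target. There are 200 camera calls.

## Working session

There is one attempt and no reset: what is moved stays moved. The work goes in short steps, Python scripts to look and compute and a tool call to move; the robot and the scene stay as the last step left them, time stands still between calls to the robot, and variables do not carry over. Pictures are saved under pics/ and viewed, at most 10 in all, crops included, and the job is handed in when it is done.

Besides the shell and the picture viewer there is one more tool, called after "Request:" as name(argument=value, ...) on one line, values as JSON. carry_out: Moves the arm, as the interface text tells. Its arguments: {"type":"object","properties":{"motion":{"type":"array","items":{"type":"number"}},"squeeze":{"type":"number"}},"required":["motion"]}

```bash
mkdir -p pics; cat > h.py <<'E'
import numpy as np, cv2
from workcell import sensors, cams, order, finder
from scipy.spatial.transform import Rotation as R
def cap(n):
    o=sensors.get_obs(); p=cams.capture(n); p['obs']=o; return p
def ray(p,uv):
    K=np.array(p['camera_matrix']); uv=np.atleast_2d(uv).astype(float)
    if 'rvec' in p:
        Rm=cv2.Rodrigues(np.array(p['rvec'],float))[0]; t=np.array(p['tvec'],float).ravel()
        d=np.c_[(uv[:,0]-K[0,2])/K[0,0],(uv[:,1]-K[1,2])/K[1,1],np.ones(len(uv))]
        return -Rm.T@t, d@Rm
    a=np.c_[(uv[:,0]-K[0,2])/K[0,0],(uv[:,1]-K[1,2])/K[1,1]]; r=np.linalg.norm(a,axis=1)+1e-9
    d=np.c_[a*(np.sin(r)/r)[:,None],np.cos(r)]
    T=np.array(p['tool_from_camera']); Q=R.from_quat(p['obs']['orientation']).as_matrix()
    return np.array(p['obs']['tcp_pos'])+Q@T[:3,3], d@T[:3,:3].T@Q.T
def onz(p,uv,z):
    c,d=ray(p,uv); return c+d*((z-c[2])/d[:,2])[:,None]
def proj(p,X):
    X=np.atleast_2d(X).astype(float);K=np.array(p['camera_matrix'],float)
    if 'rvec' in p: return cv2.projectPoints(X,np.array(p['rvec'],float),np.array(p['tvec'],float),K,None)[0][:,0]
    T=np.array(p['tool_from_camera']); Q=R.from_quat(p['obs']['orientation']).as_matrix()
    x=((X-p['obs']['tcp_pos'])@Q-T[:3,3])@T[:3,:3]
    r=np.linalg.norm(x[:,:2],axis=1)+1e-9; th=np.arctan2(r,x[:,2])
    return np.c_[K[0,0]*x[:,0]/r*th+K[0,2],K[1,1]*x[:,1]/r*th+K[1,2]]
def save(p,f,crop=None,s=1):
    im=np.array(p['pixels'])[:,:,::-1]
    if crop: im=im[crop[1]:crop[3],crop[0]:crop[2]]
    cv2.imwrite('pics/'+f,cv2.resize(np.ascontiguousarray(im),None,fx=s,fy=s,interpolation=cv2.INTER_CUBIC))
E
python3 - <<'E'
from h import *
import pickle
t=cap('top'); s=cap('scene'); save(t,'top1.png',s=1.25); 
pickle.dump((t,s),open('p1.pkl','wb'))
print(t['camera_matrix'],t['rvec'],t['tvec'])
for n in ['rule_grip','rule_nose','rule_hook','frame','dot_blue','dot_yellow','mat','marker_base','marker_grip','beaker','spanner','vial','cylinder','reagent','film_roll']:
    for p,l in((t,'t'),(s,'s')): print(n,l,[(np.round(d['point']).tolist(),round(d['p'],2)) for d in finder.recognise(n,p)[:3]])
print(sensors.get_obs())
E
```

```text
[[389.51993639   0.         322.79424252]
 [  0.         389.51993639 198.31666922]
 [  0.           0.           1.        ]] [ 2.1980303  -2.02607054  0.20919469] [-0.12380236  0.57636422  1.02614762]
rule_grip t [([388.0, 248.0], 0.74), ([477.0, 262.0], 0.62)]
rule_grip s [([316.0, 167.0], 0.6)]
rule_nose t [([478.0, 265.0], 0.78), ([387.0, 251.0], 0.6)]
rule_nose s [([315.0, 170.0], 0.75), ([287.0, 134.0], 0.61)]
rule_hook t [([478.0, 292.0], 0.64), ([387.0, 249.0], 0.53)]
rule_hook s [([364.0, 186.0], 0.69), ([240.0, 178.0], 0.18)]
frame t [([274.0, 190.0], 0.75)]
frame s [([326.0, 232.0], 0.62)]
dot_blue t []
dot_blue s []
dot_yellow t []
dot_yellow s []
mat t [([397.0, 247.0], 0.9)]
mat s [([309.0, 174.0], 0.71), ([248.0, 208.0], 0.38)]
marker_base t [([179.0, 209.0], 0.65)]
marker_base s [([402.0, 283.0], 0.83)]
marker_grip t [([173.0, 212.0], 0.48), ([318.0, 197.0], 0.44)]
marker_grip s [([402.0, 278.0], 0.55), ([304.0, 265.0], 0.17)]
beaker t [([277.0, 125.0], 0.82)]
beaker s [([272.0, 248.0], 0.65)]
spanner t [([324.0, 279.0], 0.9), ([389.0, 246.0], 0.74)]
spanner s [([363
[... 348 characters left out ...]
_positions': array([-1.3852311 ,  0.41109634, -0.01267172,  1.59618605,  0.00560751,
        1.13430448, -0.08217532]), 'qd': array([-0.00069154, -0.00019668,  0.00011243, -0.00041077,  0.00033317,
       -0.00033554,  0.00039806]), 'joint_efforts': array([ 1.65411784e-03, -5.87719202e+01,  6.41212352e-01, -2.91386211e+01,
       -5.39113290e-02,  1.04299845e-02,  3.36101562e-05]), 'tcp_pos': array([0.15693815, 0.60498638, 0.22266164]), 'orientation': array([1.26536890e-01, 9.91961902e-01, 2.01589307e-05, 9.99098913e-06]), 'force': array([-0.08982943,  0.25836516, -0.7410387 ]), 'moment': array([ 0.03753816, -0.02802456,  0.0105645 ]), 'grip_force': 0.0, 'gripper_width': 0.08793789841104081}
```

View pics/top1.png

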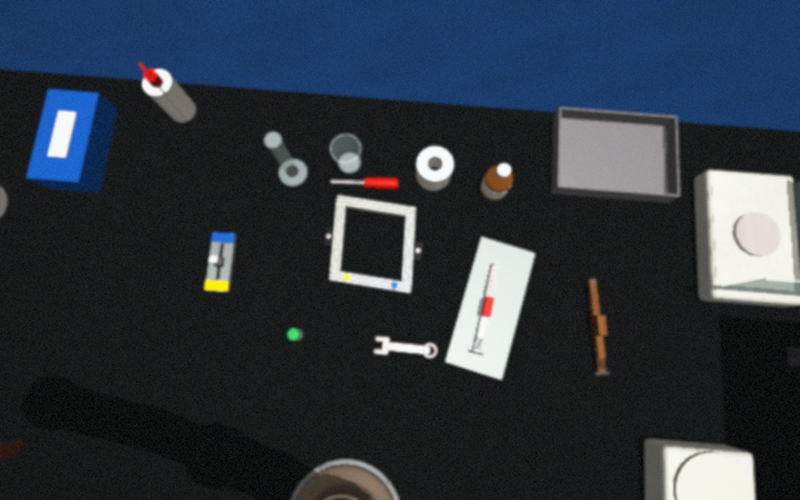

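The top view shows two candidates: the red-handled rule on the mat at (389,245) and a brown look-alike at about (480,260). The red one fits, since brown is excluded. The blue dot is at the near-right corner (315,228) and the yellow at the near-left (277,221). I'll confirm the rule in one crop.

```bash
python3 - <<'E'
from h import *
import pickle
t,s=pickle.load(open('p1.pkl','rb'))
save(t,'crop1.png',(345,180,505,310),5)
f=lambda L,z:print(np.round(onz(t,np.array(L)/1.25,z),3).tolist())
f([(487,307)],.036);f([(491,265),(477,348)],.02)
f([(480,237),(535,253),(502,379),(445,362)],.003)
f([(337,196),(416,207),(411,292),(330,281),(346,277),(394,285)],.02)
f([(213,259),],.057);f([(223,237),(216,287)],.016)
for n,c,z in [('beaker',(348,150),.045),('cyl',(292,172),.0),('cyltop',(273,140),.194),('film',(435,165),.035),('reag',(498,180),.06),('vial',(294,334),.025),('driver',(365,182),.01),('span',(405,347),.005)]: print(n);f([c],z)
m=cv2.cvtColor(np.array(t['pixels']),cv2.COLOR_RGB2HSV)
k=((m[...,0]<8)|(m[...,0]>172))&(m[...,1]>150)&(m[...,2]>120)
n,l,st,c=cv2.connectedComponentsWithStats(k.astype(np.uint8))
print([(st[i,4],c[i].round(1).tolist()) for i in range(1,n) if st[i,4]>15])
E
```

```text
[[0.471, -0.272, 0.036]]
[[0.569, -0.279, 0.02], [0.38, -0.257, 0.02]]
[[0.637, -0.253, 0.003], [0.609, -0.384, 0.003], [0.317, -0.318, 0.003], [0.344, -0.19, 0.003]]
[[0.704, 0.09, 0.02], [0.692, -0.097, 0.02], [0.492, -0.101, 0.02], [0.502, 0.084, 0.02], [0.514, 0.049, 0.02], [0.505, -0.062, 0.02]]
[[0.525, 0.342, 0.057]]
[[0.585, 0.344, 0.016], [0.468, 0.342, 0.016]]
beaker
[[0.811, 0.073, 0.045]]
cyl
[[0.762, 0.209, 0.0]]
cyltop
[[0.758, 0.204, 0.194]]
film
[[0.794, -0.134, 0.035]]
reag
[[0.76, -0.28, 0.06]]
vial
[[0.377, 0.15, 0.025]]
driver
[[0.747, 0.029, 0.01]]
span
[[0.369, -0.098, 0.005]]
[(np.int32(101), [119.0, 58.8]), (np.int32(228), [304.9, 145.8]), (np.int32(84), [389.5, 244.8])]
```

View pics/crop1.png

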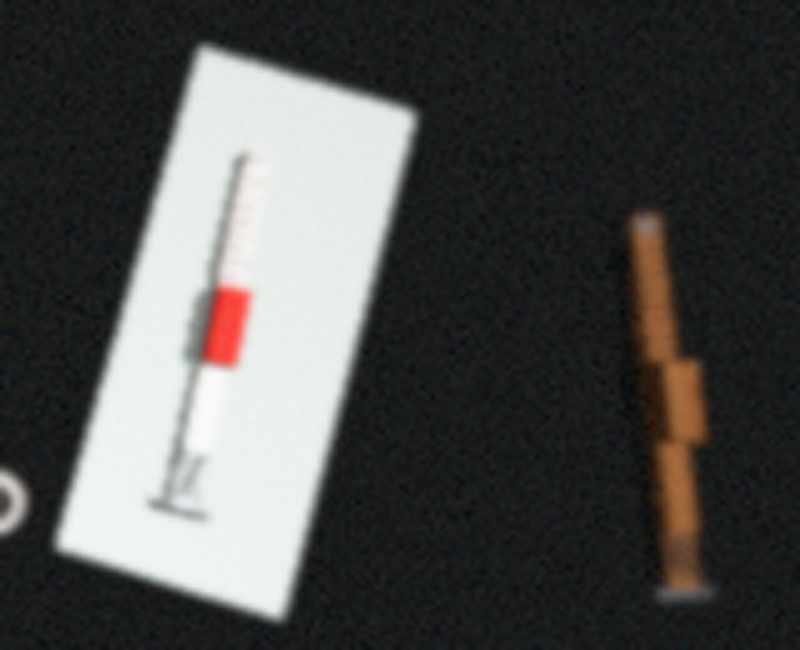

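The crop shows the red-handled white rule lying on the mat with its hook at the near end (180,505) and its nose at the far end (255,155). The brown one at right is off the mat and is the look-alike. Next I go over the frame for a close look.

Request:
carry_out(motion=[1,0.035,-0.05,0.008,0,0,0,1,0.035,-0.05,0.008,0,0,0,1,0.035,-0.05,0.008,0,0,0,1,0.035,-0.05,0.008,0,0,0,1,0.035,-0.05,0.008,0,0,0,1,0.035,-0.05,0.008,0,0,0,1,0.035,-0.05,0.008,0,0,0,1,0.035,-0.05,0.008,0,0,0,1,0.035,-0.05,0.008,0,0,0,1,0.035,-0.05,0.008,0,0,0,1,0.035,-0.05,0.008,0,0,0,1,0.03,-0.05,0.008,0,0,0], squeeze=20)

```text
clock: 3.1
tcp_pos: [0.573, 0.0034, 0.3191]
orientation: [0.126, 0.992, 0.0, 0.0]
force: [0.7, 0.9, 0.3]
gripper_width: 0.0878
grip_force: 0.0
```

```bash
python3 - <<'E'
from h import *
import pickle
sensors.get_obs()
w=cap('wrist'); pickle.dump(w,open('w1.pkl','wb')); save(w,'w1.png',s=1.25)
print(w['obs']['tcp_pos'],w['obs']['orientation'],w['obs']['clock'],np.round(w['tool_from_camera'],3),w['camera_matrix'])
E
```

```text
[0.57296108 0.0034094  0.31912947] [1.26291975e-01 9.91993049e-01 1.35208873e-04 3.32341638e-04] 3.1 [[ 0.    -0.965 -0.263  0.073]
 [ 1.     0.     0.001 -0.001]
 [-0.001 -0.263  0.965 -0.163]
 [ 0.     0.     0.     1.   ]] [[309.70691629   0.         321.99142637]
 [  0.         309.70691629 201.21075881]
 [  0.           0.           1.        ]]
```

View pics/w1.png

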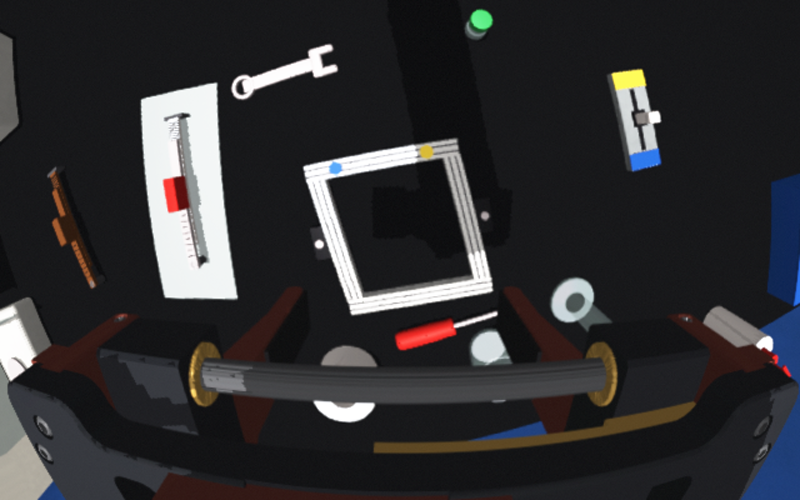

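The wrist view shows the frame (corners 304,167 / 457,139 / 491,291 / 354,314), both dots, the rule on the mat at (176,193) and the marker at (645,118). I'll rectify this to a metric top-down view.

```bash
cat >> h.py <<'E'
def rect(p,x0,x1,y0,y1,z,mm):
    # image up=+x, left=+y
    xs=np.arange(x1,x0,-mm/1000); ys=np.arange(y1,y0,-mm/1000)
    X,Y=np.meshgrid(xs,ys,indexing='ij')
    uv=proj(p,np.c_[X.ravel(),Y.ravel(),np.full(X.size,z)]).reshape(X.shape+(2,)).astype(np.float32)
    return cv2.remap(np.array(p['pixels'])[:,:,::-1].copy(),uv[...,0],uv[...,1],cv2.INTER_CUBIC)
E
python3 - <<'E'
from h import *
import pickle
w=pickle.load(open('w1.pkl','rb'))
a=rect(w,.48,.72,-.12,.12,.02,.45)
cv2.imwrite('pics/rf.png',a)
h=cv2.cvtColor(np.array(w['pixels']),cv2.COLOR_RGB2HSV)
k=((h[...,0]<8)|(h[...,0]>172))&(h[...,1]>130)&(h[...,2]>60); k[:,200:]=0; k[:100]=0;k[200:]=0;k[:,:100]=0
r=rect(w,.32,.62,-.37,-.19,.0545,.5); 
g=rect(w,.32,.62,-.37,-.19,.03,.5)
hr=cv2.cvtColor(r,cv2.COLOR_BGR2HSV); m=((hr[...,0]<8)|(hr[...,0]>172))&(hr[...,1]>130)&(hr[...,2]>180)
yy,xx=np.nonzero(m);print('red top',len(xx),cv2.minAreaRect(np.c_[xx,yy].astype(np.float32)), .62-yy.mean()*.0005, -.19-xx.mean()*.0005)
b=rect(w,.43,.63,.27,.42,.057,.5)
cv2.imwrite('pics/rm.png',np.hstack([r[:600],g[:600],np.pad(b,((0,200),(0,0),(0,0)))]))
E
```

```text
red top 2802 ((164.45074462890625, 299.3544616699219), (34.46335983276367, 84.36940002441406), 9.05788803100586) 0.47041434689507494 -0.2721281227694504
```

View pics/rf.png

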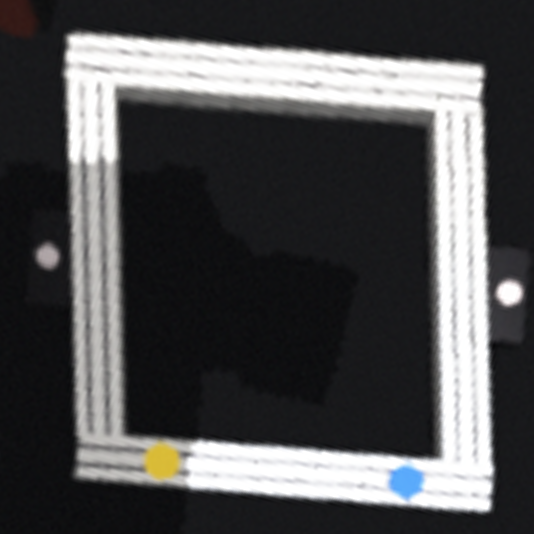

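View pics/rm.png

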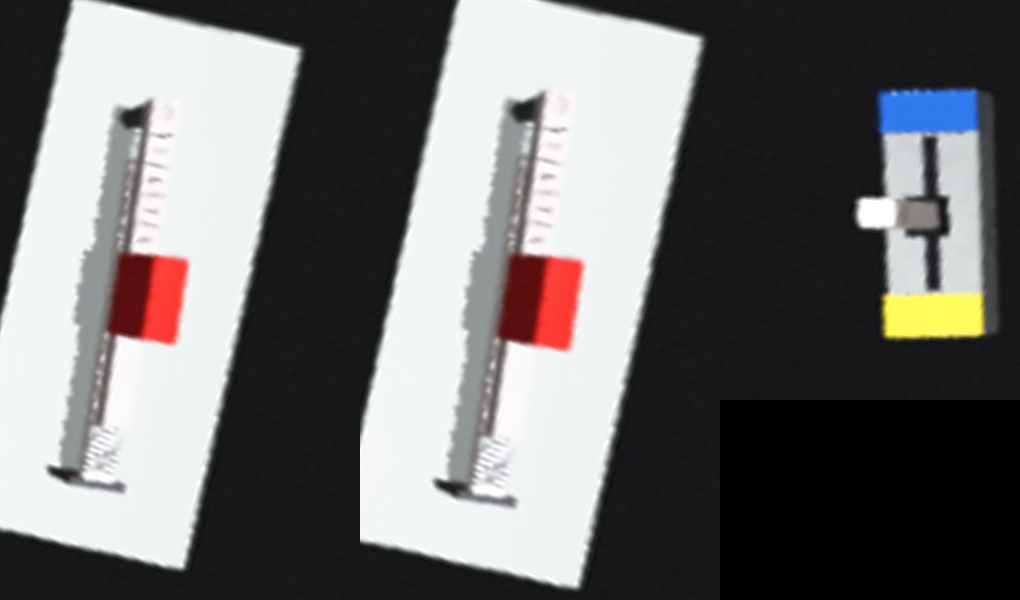

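Results so far:
- Frame outside corners: NL (.505,.085), NR (.490,-.101).
- Inside far corners: FL (.681,.067), FR (.670,-.078).
- Both views agree on these, and the sizes fit.
- Handle at (.4705,-.2725), heading about -7.5°.

Next is the grasp.

Request:
carry_out(motion=[1,-0.017,-0.046,-0.028,0,0,0.02,1,-0.017,-0.046,-0.028,0,0,0.02,1,-0.017,-0.046,-0.028,0,0,0.02,1,-0.017,-0.046,-0.028,0,0,0.02,1,-0.017,-0.046,-0.028,0,0,0.02,1,-0.017,-0.046,-0.028,0,0,0.02,1,0,0,-0.044,0,0,0,1,0,0,-0.044,0,0,0,1,0,0,-0.04,0,0,0,1,0,0,-0.003,0,0,0,0,0,0,0,0,0,0,0,0,0,0,0,0,0], squeeze=35)

```text
clock: 4.65
tcp_pos: [0.4711, -0.2715, 0.0214]
orientation: [0.067, 0.998, -0.0, 0.001]
force: [-0.6, 0.7, -0.2]
gripper_width: 0.0712
grip_force: 0.0
```

Request:
carry_out(motion=[0,0,0,0,0,0,0,0,0,0,0,0,0,0])

```text
clock: 4.9
tcp_pos: [0.4704, -0.2711, 0.0204]
orientation: [0.067, 0.998, -0.0, 0.001]
force: [0.6, -0.2, -0.1]
gripper_width: 0.0515
grip_force: 0.0
```

Request:
carry_out(motion=[0,0,0,0,0,0,0,0,0,0,0,0,0,0,0,0,0,0,0,0,0,0,0,0,0,0,0,0,0,0,0,0,0,0,0])

```text
clock: 5.52
tcp_pos: [0.4699, -0.2711, 0.0196]
orientation: [0.067, 0.998, -0.0, -0.0]
force: [-1.4, -0.8, 0.6]
gripper_width: 0.0177
grip_force: 34.9
```

```bash
python3 - <<'E'
from h import *
w=cap('wrist'); save(w,'w2.png'); o=w['obs']
print(o['tcp_pos'],R.from_quat(o['orientation']).as_matrix()[:,1],o['force'],o['moment'])
E
```

```text
[ 0.46992366 -0.27111456  0.01962204] [ 1.33389032e-01  9.91063750e-01 -9.46398685e-05] [-1.35711942 -0.83527234  0.62893535] [-0.17171776 -0.08094721  0.08153677]
```

View pics/w2.png

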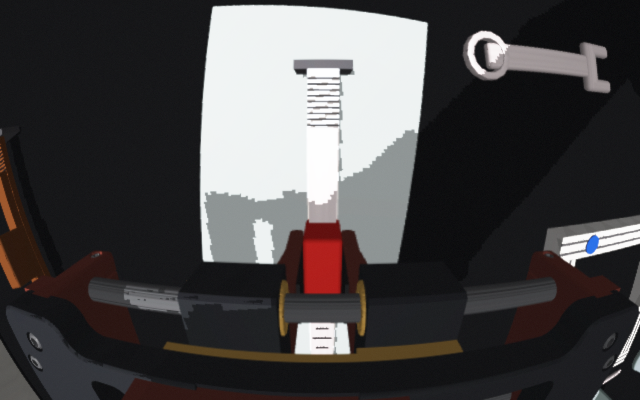

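```bash
python3 - <<'E'
from h import *
import pickle
w=cap('wrist'); o=w['obs']; t=np.array(o['tcp_pos']); y=R.from_quat(o['orientation']).as_matrix()[:,1]
h=np.array([y[1],-y[0],0]); z=np.array([0,0,1])
b=t*[1,1,0]
for d in (-.105,-.1,-.022,.022):
  for s in (-.015,.015): print(d,s,proj(w,[b+h*d+y*s+z*.024,b+h*d+y*s+z*.003,b+h*d+y*s*.6+z*.0545]).round(1).tolist())
im=np.array(w['pixels']); print(im[52:80,300].tolist()); print([ (r,im[r,322].tolist()) for r in range(215,245,2)])
print(im[66,285:362,1].tolist())
E
```

```text
-0.105 -0.015 [[293.3, 57.6], [296.6, 64.5], [301.3, 43.3]]
-0.105 0.015 [[352.8, 57.7], [349.2, 64.6], [345.4, 43.4]]
-0.1 -0.015 [[293.3, 67.0], [296.6, 72.9], [301.2, 54.8]]
-0.1 0.015 [[352.8, 67.1], [349.2, 73.0], [345.5, 54.9]]
-0.022 -0.015 [[295.1, 215.4], [298.0, 204.7], [302.9, 236.5]]
-0.022 0.015 [[350.8, 215.4], [347.7, 204.7], [343.4, 236.4]]
0.022 -0.015 [[297.4, 286.0], [299.7, 269.6], [305.1, 316.7]]
0.022 0.015 [[348.2, 286.0], [345.8, 269.6], [340.9, 316.6]]
[[240, 243, 243], [239, 243, 243], [239, 243, 243], [240, 243, 243], [239, 243, 243], [239, 243, 243], [234, 238, 238], [200, 205, 207], [138, 137, 142], [127, 125, 132], [131, 126, 133], [130, 126, 132], [131, 127, 133], [130, 126, 132], [130, 127, 134], [128, 126, 134], [107, 105, 110], [56, 54, 58], [35, 34, 35], [35, 34, 36], [35, 35, 37], [67, 69, 70], [161, 167, 168], [236, 240, 239], [240, 244, 243], [240, 243, 243], [240, 243, 243], [240, 244, 243]]
[(215, [174, 164, 167]), (217, [174, 164, 165]), (219, [174, 165, 164]), (221, [171, 160, 160]), (223, [115, 52, 51]), (225, [98, 16, 15]), (227, [97, 15, 14]), (229, [98, 17, 15]), (231, [98, 15, 13]), (233, [97, 15, 13]), (235, [98, 16, 15]), (237, [99, 16, 16]), (239, [125, 22, 19]), (241, [155, 28, 25]), (243, [174, 31, 29])]
[243, 244, 244, 243, 243, 243, 243, 236, 195, 137, 128, 128, 127, 125, 125, 127, 127, 126, 127, 127, 127, 127, 128, 128, 129, 130, 129, 128, 128, 128, 128, 128, 128, 127, 129, 129, 127, 127, 127, 127, 127, 126, 127, 128, 127, 127, 127, 126, 125, 125, 126, 125, 124, 124, 126, 125, 126, 124, 123, 124, 124, 122, 124, 124, 123, 124, 123, 138, 221, 241, 242, 243, 243, 243, 242, 242, 242]
```

Gripped cleanly; the handle centre is about 0.8 mm ahead of the TCP. I lift, turn and hover over the blue diagonal (heading 41.3°).

Request:
carry_out(motion=[0,0,0,0.03,0,0,0,0,0,0,0.045,0,0,0,0,0.018,0.0463,0,0,0,0.171,0,0.018,0.0463,0,0,0,0.171,0,0.018,0.0463,0,0,0,0.171,0,0.018,0.0463,0,0,0,0.171,0,0.018,0.0463,0,0,0,0.171,0,0,0,-0.02,0,0,0,0,0,0,0,0,0,0,0,0,0,0,0,0,0])

```text
clock: 6.88
tcp_pos: [0.5596, -0.0405, 0.0748]
orientation: [-0.352, 0.936, -0.0, -0.0]
force: [-0.3, 0.6, -1.3]
gripper_width: 0.0183
grip_force: 34.9
```

```bash
cat >> h.py <<'E'
def ruleaxes(o):
    y=R.from_quat(o['orientation']).as_matrix()[:,1]; h=np.array([y[1],-y[0],0]); return h/np.linalg.norm(h),y
E
python3 - <<'E'
from h import *
w=cap('wrist'); o=w['obs']; h,y=ruleaxes(o)
print(o['tcp_pos'],np.degrees(np.arctan2(h[1],h[0])),o['force'],o['moment'],o['gripper_width'],o['clock'])
P=np.array([.490,-.101,.02]);print(proj(w,[P,[.505,.085,.02]]))
im=np.array(w['pixels'])[:,:,::-1].copy()
for X in ([.490,-.101,.02],[.505,.085,.02]):
    u=proj(w,X)[0]; cv2.drawMarker(im,(int(u[0]),int(u[1])),(0,0,255),0,8,1)
cv2.imwrite('pics/w3.png',cv2.resize(im,None,fx=1.25,fy=1.25))
E
```

```text
[ 0.55963339 -0.04048819  0.07484492] 41.22687890538066 [-0.26549051  0.59809924 -1.3218801 ] [ 0.00928899  0.03859598 -0.00241102] 0.01827461348367495 6.875
[[321.72875899  91.56506843]
 [473.32125325 263.43622968]]
```

View pics/w3.png

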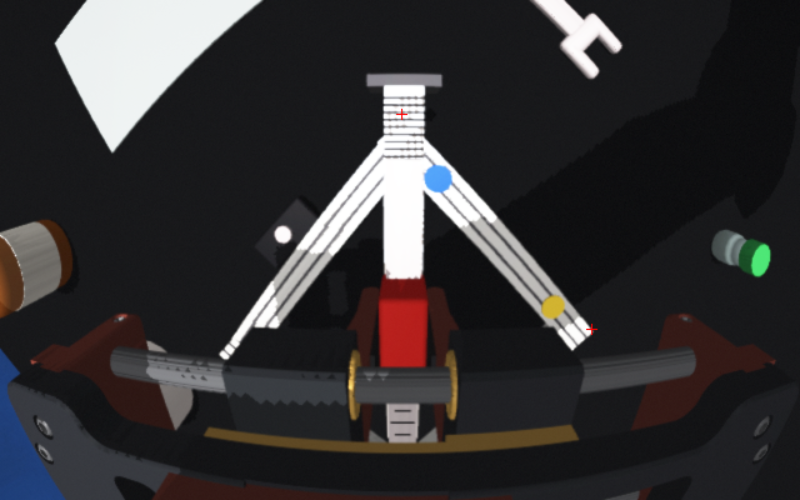

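The predicted near-left corner falls on the real one (592,330). The rail edges converge near the predicted near-right corner under the beam, with the hook plate at (405,80) beyond it, so it is clear outside. Lowering.

Request:
carry_out(motion=[0,0,0,-0.025,0,0,0,0,0,0,-0.02,0,0,0,0,0,0,-0.006,0,0,0,0,0,0,0,0,0,0])

```text
clock: 7.42
tcp_pos: [0.5601, -0.04, 0.024]
orientation: [-0.352, 0.936, -0.0, 0.0]
force: [0.2, -0.4, -1.8]
gripper_width: 0.018
grip_force: 34.9
```

Request:
carry_out(motion=[0,0.003,0.0026,0,0,0,0,0,0.003,0.0026,0,0,0,0,0,0.003,0.0026,0,0,0,0,0,0.003,0.0026,0,0,0,0,0,0,0,0,0,0,0])

```text
clock: 8.05
tcp_pos: [0.5721, -0.0289, 0.0236]
orientation: [-0.353, 0.936, -0.0, -0.0]
force: [-1.5, -1.4, -1.6]
gripper_width: 0.0178
grip_force: 35.0
```

```bash
python3 - <<'E'
from h import *
w=cap('wrist'); o=w['obs']; h,y=ruleaxes(o); f=np.array(o['force'])
print(o['tcp_pos'],'along',f@h,'lat',f@y,'z',f[2],o['moment'],o['clock'])
save(w,'w4.png',(180,20,460,230),2.8)
E
```

```text
[ 0.57207692 -0.02894959  0.02364409] along -2.034813069922297 lat -0.09035765210640878 z -1.6086690538456063 [-0.47399536  0.44044172  0.08145097] 8.05
```

View pics/w4.png

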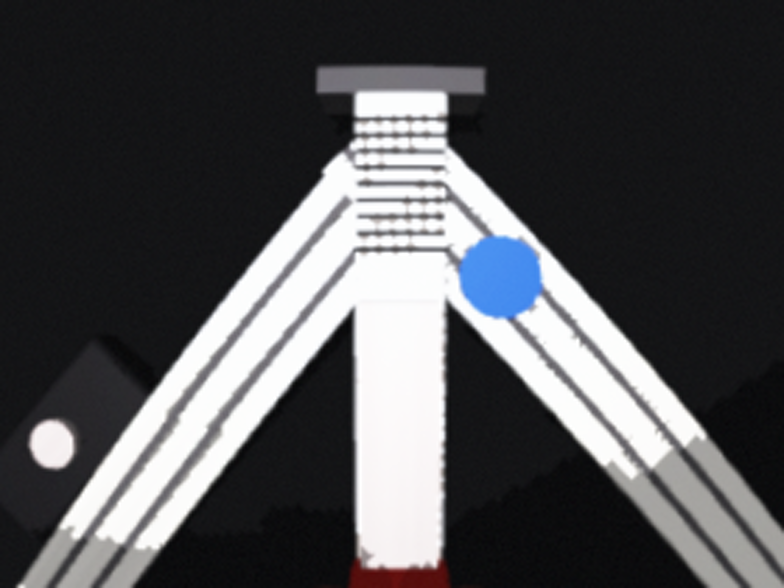

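The hook sits beyond the corner, the beam lies along the diagonal, and a spring force of about 2 N has appeared, so it is hooked. Drawing out.

Request:
carry_out(motion=[0,0.003,0.0026,0,0,0,0,0,0.003,0.0026,0,0,0,0,0,0.003,0.0026,0,0,0,0,0,0.003,0.0026,0,0,0,0,0,0.003,0.0026,0,0,0,0,0,0.0022,0.002,0,0,0,0,0,0.0022,0.002,0,0,0,0,0,0.0015,0.0013,0,0,0,0,0,0.0015,0.0013,0,0,0,0,0,0,0,0,0,0,0])

```text
clock: 9.35
tcp_pos: [0.5944, -0.0094, 0.0236]
orientation: [-0.353, 0.936, 0.0, 0.0]
force: [-2.1, -2.0, -2.2]
gripper_width: 0.0176
grip_force: 35.0
```

```bash
cat > f.py <<'E'
from h import *
o=sensors.get_obs(); h,y=ruleaxes(o); f=np.array(o['force'])
P=np.array([[.490,-.101],[.505,.085]]); t=np.array(o['tcp_pos']); a=(t[:2]-P)@h[:2]-.1+.0008
print(t.round(4),'hd',np.degrees(np.arctan2(h[1],h[0])).round(2),'along',(f@h).round(2),'lat',(f@y).round(2),'z',f[2].round(2),np.round(o['moment'],2),'slide B,Y',a.round(4),o['clock'],o['gripper_width'])
E
python3 f.py
```

```text
[ 0.5944 -0.0094  0.0236] hd 41.33 along -2.95 lat -0.13 z -2.24 [-0.65  0.67  0.09] slide B,Y [ 0.0397 -0.0944] 9.35 0.017614813037567054
```

Request:
carry_out(motion=[0,0.0015,0.0013,0,0,0,0,0,0.0015,0.0013,0,0,0,0,0,0.0007,0.0007,0,0,0,0,0,0,0,0,0,0,0])

```text
clock: 9.85
tcp_pos: [0.5981, -0.0061, 0.0236]
orientation: [-0.353, 0.936, -0.0, 0.0]
force: [-1.3, -2.6, -1.7]
gripper_width: 0.0181
grip_force: 35.0
```

```bash
python3 f.py
```

```text
[ 0.5981 -0.0061  0.0236] hd 41.33 along -2.69 lat -1.14 z -1.68 [-0.67  0.61  0.13] slide B,Y [ 0.0447 -0.0894] 9.85 0.018066314089180847
```

Request:
carry_out(motion=[0,0.0007,0.0007,0,0,0,0,0,0.0007,0.0007,0,0,0,0,0,0,0,0,0,0,0])

```text
clock: 10.22
tcp_pos: [0.5996, -0.0048, 0.0237]
orientation: [-0.353, 0.936, -0.0, 0.0]
force: [-2.9, -3.2, -1.5]
gripper_width: 0.0177
grip_force: 35.0
```

```bash
python3 f.py
```

```text
[ 0.5996 -0.0048  0.0237] hd 41.32 along -4.31 lat -0.53 z -1.53 [-0.71  0.54  0.06] slide B,Y [ 0.0466 -0.0875] 10.225 0.017714588757333512
```

Request:
carry_out(motion=[0,0.0008,0.0007,0,0,0,0,0,0,0,0,0,0,0])

```text
clock: 10.48
tcp_pos: [0.6003, -0.0041, 0.0237]
orientation: [-0.353, 0.936, -0.0, 0.0]
force: [-2.1, -3.1, -2.3]
gripper_width: 0.0175
grip_force: 35.0
```

```bash
python3 f.py
```

```text
[ 0.6003 -0.0041  0.0237] hd 41.33 along -3.66 lat -0.93 z -2.32 [-0.7   0.6   0.07] slide B,Y [ 0.0477 -0.0864] 10.475 0.01750685495060291
```

Request:
carry_out(motion=[0,0.0008,0.0007,0,0,0,0,0,0,0,0,0,0,0])

```text
clock: 10.72
tcp_pos: [0.6012, -0.0033, 0.0237]
orientation: [-0.353, 0.936, 0.0, 0.0]
force: [-1.7, -3.1, -1.8]
gripper_width: 0.0176
grip_force: 35.0
```

```bash
python3 f.py
```

```text
[ 0.6012 -0.0033  0.0237] hd 41.33 along -3.31 lat -1.27 z -1.79 [-0.73  0.59  0.08] slide B,Y [ 0.0488 -0.0853] 10.725 0.017554312318934822
```

Request:
carry_out(motion=[0,0.0008,0.0007,0,0,0,0,0,0,0,0,0,0,0])

```text
clock: 10.98
tcp_pos: [0.6016, -0.0031, 0.0236]
orientation: [-0.353, 0.936, -0.0, -0.0]
force: [-3.8, -4.7, -2.3]
gripper_width: 0.0181
grip_force: 35.0
```

```bash
python3 f.py
```

```text
[ 0.6016 -0.0031  0.0236] hd 41.3 along -5.92 lat -0.99 z -2.26 [-0.91  0.68  0.14] slide B,Y [ 0.0493 -0.0848] 10.975 0.018081203787127267
```

Request:
carry_out(motion=[0,0.0008,0.0007,0,0,0,0,0,0,0,0,0,0,0])

```text
clock: 11.22
tcp_pos: [0.6018, -0.0031, 0.0235]
orientation: [-0.352, 0.936, -0.0, -0.001]
force: [-4.2, -5.2, 0.1]
gripper_width: 0.0179
grip_force: 35.0
```

```bash
python3 f.py
```

```text
[ 0.6018 -0.0031  0.0235] hd 41.27 along -6.61 lat -1.18 z 0.1 [-1.2   1.06  0.12] slide B,Y [ 0.0494 -0.0845] 11.225 0.017933056508686245
```

Both nose-to-rail distances come out equal, so it is seated in the corner at about 3 N. One small push more, then hold.

Request:
carry_out(motion=[0,0.0006,0.0005,0,0,0,0,0,0,0,0,0,0,0,0,0,0,0,0,0,0])

```text
clock: 11.6
tcp_pos: [0.6019, -0.0031, 0.0235]
orientation: [-0.352, 0.936, -0.0, -0.001]
force: [-6.3, -6.4, 1.3]
gripper_width: 0.0177
grip_force: 35.0
```

```bash
python3 f.py; sleep 0.3
```

```text
[ 0.6019 -0.0031  0.0235] hd 41.25 along -8.92 lat -0.68 z 1.29 [-1.38  1.32  0.16] slide B,Y [ 0.0495 -0.0844] 11.6 0.017664118030515603
```

Request:
carry_out(motion=[0,0,0,0,0,0,0,0,0,0,0,0,0,0,0,0,0,0,0,0,0,0,0,0,0,0,0,0,0,0,0,0,0,0,0,0,0,0,0,0,0,0,0,0,0,0,0,0,0,0,0,0,0,0,0,0])

```text
clock: 12.6
tcp_pos: [0.6019, -0.003, 0.0235]
orientation: [-0.352, 0.936, -0.0, -0.001]
force: [-7.1, -6.6, 1.5]
gripper_width: 0.0177
grip_force: 35.0
```

```bash
python3 f.py; python3 - <<'E'
from h import *
w=cap('wrist'); save(w,'w5.png',s=1.25)
E
```

```text
[ 0.6019 -0.003   0.0235] hd 41.25 along -9.71 lat -0.24 z 1.45 [-1.32  1.33  0.12] slide B,Y [ 0.0495 -0.0844] 12.6 0.01773199767602842
```

View pics/w5.png

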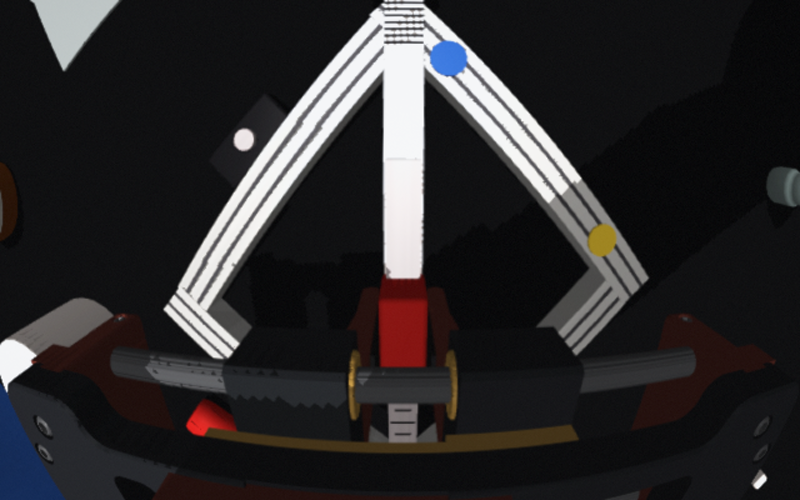

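The picture shows the rule hooked at the blue corner (405,10), drawn out along the diagonal and seated. Blue slide is about 49.5 mm. Back off, lift and turn to the yellow diagonal (heading -44.5°).

Request:
carry_out(motion=[0,-0.004,-0.0035,0,0,0,0,0,-0.0078,-0.0068,0,0,0,0,0,-0.0078,-0.0068,0,0,0,0,0,-0.0078,-0.0068,0,0,0,0,0,-0.0078,-0.0068,0,0,0,0,0,-0.0078,-0.0068,0,0,0,0,0,0,0,0,0,0,0,0,0,0,0.02,0,0,0,0,0,0,0.04,0,0,0,0,0,0,0.02,0,0,0])

```text
clock: 13.9
tcp_pos: [0.5616, -0.0383, 0.1057]
orientation: [-0.353, 0.936, -0.0, 0.001]
force: [-0.4, 0.3, -2.4]
gripper_width: 0.0177
grip_force: 35.0
```

```bash
python3 f.py; python3 -c "
from h import *
print(sensors.get_obs()['joint_positions'].round(2))"
```

```text
[ 0.5616 -0.0383  0.1057] hd 41.36 along -0.09 lat 0.46 z -2.4 [0.06 0.01 0.05] slide B,Y [-0.004  -0.1382] 13.9 0.017676699200103844
[-0.21  0.44  0.25  1.89 -0.14  0.83  2.41]
```

Request:
carry_out(motion=[0,0.0011,0.0064,0,0,0,-0.1664,0,0.0011,0.0064,0,0,0,-0.1664,0,0.0011,0.0064,0,0,0,-0.1664,0,0.0011,0.0064,0,0,0,-0.1664,0,0.0011,0.0064,0,0,0,-0.1664,0,0.0011,0.0064,0,0,0,-0.1664,0,0.0011,0.0064,0,0,0,-0.1664,0,0.0011,0.0064,0,0,0,-0.1664,0,0.0011,0.0064,0,0,0,-0.1664,0,0,0,-0.03,0,0,0,0,0,0,0,0,0,0])

```text
clock: 15.28
tcp_pos: [0.5689, 0.0197, 0.0721]
orientation: [0.378, 0.926, -0.001, -0.001]
force: [-0.2, -0.6, -1.5]
gripper_width: 0.0176
grip_force: 35.0
```

```bash
python3 f.py; python3 - <<'E'
from h import *
w=cap('wrist'); im=np.array(w['pixels'])[:,:,::-1].copy()
for X in ([.490,-.101,.02],[.505,.085,.02]):
    u=proj(w,X)[0]; cv2.drawMarker(im,(int(u[0]),int(u[1])),(0,0,255),0,8,1)
cv2.imwrite('pics/w6.png',cv2.resize(im,None,fx=1.25,fy=1.25))
E
```

```text
[0.5689 0.0197 0.0721] hd -44.39 along 0.26 lat -0.51 z -1.47 [-0.    0.06  0.02] slide B,Y [-0.1272 -0.0078] 15.275 0.017629352899190896
```

View pics/w6.png

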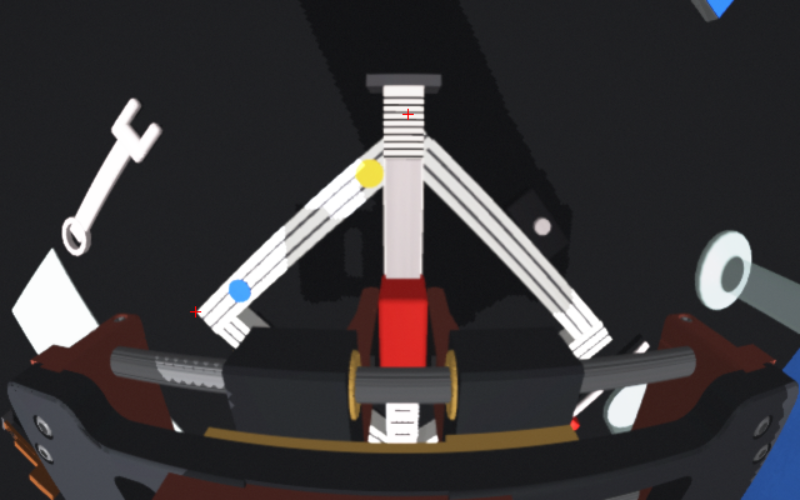

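The yellow dot is at the near-left corner, the predicted corner (408,114) agrees with the converging rails, and the hook (404,80) is beyond it. Lowering with a 2 mm sideways trim.

Request:
carry_out(motion=[0,0.0014,0.0014,-0.022,0,0,0,0,0,0,-0.02,0,0,0,0,0,0,-0.006,0,0,0,0,0,0,0,0,0,0])

```text
clock: 15.82
tcp_pos: [0.5714, 0.0197, 0.0256]
orientation: [0.379, 0.926, -0.0, -0.0]
force: [0.6, -0.4, -2.0]
gripper_width: 0.0178
grip_force: 35.0
```

```bash
python3 f.py
```

```text
[0.5714 0.0197 0.0256] hd -44.5 along 0.7 lat 0.13 z -1.97 [-0.03  0.02 -0.01] slide B,Y [-0.1257 -0.0061] 15.825 0.01779255571979873
```

Request:
carry_out(motion=[0,0.0029,-0.0028,0,0,0,0,0,0.0029,-0.0028,0,0,0,0,0,0.0029,-0.0028,0,0,0,0,0,0.0029,-0.0028,0,0,0,0,0,0,0,0,0,0,0])

```text
clock: 16.45
tcp_pos: [0.5834, 0.0086, 0.0257]
orientation: [0.379, 0.926, 0.0, 0.0]
force: [-1.8, 1.9, -1.4]
gripper_width: 0.0176
grip_force: 35.0
```

```bash
python3 f.py
```

```text
[0.5834 0.0086 0.0257] hd -44.51 along -2.66 lat 0.1 z -1.45 [ 0.49  0.43 -0.02] slide B,Y [-0.1094  0.0103] 16.45 0.017634060120346188
```

Request:
carry_out(motion=[0,0.0014,-0.0014,-0.0015,0,0,0,0,0.0021,-0.0021,0,0,0,0,0,0.0021,-0.0021,0,0,0,0,0,0.0014,-0.0014,0,0,0,0,0,0.0014,-0.0014,0,0,0,0,0,0,0,0,0,0,0])

```text
clock: 17.2
tcp_pos: [0.5915, 0.0006, 0.024]
orientation: [0.378, 0.926, 0.0, -0.0]
force: [-2.0, 3.4, -2.2]
gripper_width: 0.0175
grip_force: 35.0
```

```bash
python3 f.py
```

```text
[0.5915 0.0006 0.024 ] hd -44.47 along -3.79 lat 1.04 z -2.19 [ 0.79  0.53 -0.03] slide B,Y [-0.098   0.0216] 17.2 0.017536518517622626
```

Request:
carry_out(motion=[0,0.0007,-0.0007,0,0,0,0,0,0.0007,-0.0007,0,0,0,0,0,0,0,0,0,0,0])

```text
clock: 17.58
tcp_pos: [0.5921, 0.0003, 0.0239]
orientation: [0.378, 0.926, 0.0, -0.001]
force: [-4.3, 6.3, -0.8]
gripper_width: 0.0177
grip_force: 35.0
```

```bash
python3 f.py
```

```text
[5.921e-01 3.000e-04 2.390e-02] hd -44.41 along -7.45 lat 1.46 z -0.82 [1.28 0.94 0.08] slide B,Y [-0.0972  0.0223] 17.575 0.017684659035740156
```

Request:
carry_out(motion=[0,0.0007,-0.0007,0,0,0,0,0,0,0,0,0,0,0])

```text
clock: 17.82
tcp_pos: [0.5924, 0.0002, 0.0238]
orientation: [0.378, 0.926, 0.0, -0.002]
force: [-4.3, 7.4, -0.4]
gripper_width: 0.018
grip_force: 35.0
```

```bash
python3 f.py
```

```text
[5.924e-01 2.000e-04 2.380e-02] hd -44.38 along -8.29 lat 2.28 z -0.38 [1.56 1.05 0.15] slide B,Y [-0.0968  0.0226] 17.825 0.017965940311674145
```

Force is mostly in y, so the nose may be touching only the right rail. I'll nudge along the rail to test.

Request:
carry_out(motion=[0,0.0012,0.0005,0,0,0,0,0,0,0,0,0,0,0])

```text
clock: 18.08
tcp_pos: [0.5933, 0.0001, 0.0236]
orientation: [0.378, 0.926, -0.0, -0.002]
force: [-5.1, 5.8, -1.7]
gripper_width: 0.0178
grip_force: 35.0
```

```bash
python3 f.py
```

```text
[5.933e-01 1.000e-04 2.360e-02] hd -44.38 along -7.72 lat 0.62 z -1.7 [1.28 1.29 0.4 ] slide B,Y [-0.096   0.0233] 18.075 0.017765404574100398
```

Request:
carry_out(motion=[0,0.0012,0.0003,0,0,0,0,0,0,0,0,0,0,0])

```text
clock: 18.32
tcp_pos: [0.5943, 0.0002, 0.0235]
orientation: [0.378, 0.926, -0.0, -0.002]
force: [-5.7, 5.2, -1.6]
gripper_width: 0.0181
grip_force: 35.0
```

```bash
python3 f.py
```

```text
[5.943e-01 2.000e-04 2.350e-02] hd -44.39 along -7.73 lat -0.32 z -1.61 [1.19 1.39 0.23] slide B,Y [-0.0955  0.0239] 18.325 0.01813014055875163
```

It follows in x, so it was on the right rail only. Continuing toward the far rail.

Request:
carry_out(motion=[0,0.0012,0.0002,0,0,0,0,0,0,0,0,0,0,0])

```text
clock: 18.58
tcp_pos: [0.5952, 0.0004, 0.0234]
orientation: [0.378, 0.926, -0.0, -0.002]
force: [-6.5, 4.7, -1.6]
gripper_width: 0.018
grip_force: 35.0
```

```bash
python3 f.py
```

```text
[5.952e-01 4.000e-04 2.340e-02] hd -44.41 along -7.96 lat -1.23 z -1.62 [1.16 1.52 0.17] slide B,Y [-0.095   0.0244] 18.575 0.018004053784360652
```

Request:
carry_out(motion=[0,0.0012,0.0002,0,0,0,0,0,0,0,0,0,0,0])

```text
clock: 18.82
tcp_pos: [0.5954, 0.0006, 0.0233]
orientation: [0.378, 0.926, -0.0, -0.003]
force: [-10.0, 5.1, 1.6]
gripper_width: 0.0176
grip_force: 35.0
```

```bash
python3 f.py
```

```text
[0.5954 0.0006 0.0233] hd -44.44 along -10.69 lat -3.32 z 1.61 [ 0.95  2.12 -0.04] slide B,Y [-0.095   0.0245] 18.825 0.01761597154111811
```

The far rail is now contacted: x has stopped and the force rose. I'll balance to about 5 N in both directions and hold.

Request:
carry_out(motion=[0,-0.0008,-0.0006,0,0,0,0,0,0,0,0,0,0,0])

```text
clock: 19.08
tcp_pos: [0.5954, 0.0005, 0.0234]
orientation: [0.378, 0.926, 0.0, -0.002]
force: [-7.3, 5.9, -1.3]
gripper_width: 0.0179
grip_force: 35.0
```

```bash
python3 f.py
```

```text
[5.954e-01 5.000e-04 2.340e-02] hd -44.42 along -9.39 lat -0.88 z -1.27 [ 1.41  1.57 -0.05] slide B,Y [-0.095   0.0245] 19.075 0.01793467500142008
```

Request:
carry_out(motion=[0,0,0,0,0,0,0,0,0,0,0,0,0,0,0,0,0,0,0,0,0,0,0,0,0,0,0,0,0,0,0,0,0,0,0,0,0,0,0,0,0,0,0,0,0,0,0,0,0,0,0,0,0,0,0,0,0,0,0,0,0,0,0])

```text
clock: 20.2
tcp_pos: [0.5954, 0.0005, 0.0234]
orientation: [0.378, 0.926, 0.0, -0.002]
force: [-6.3, 6.7, -0.6]
gripper_width: 0.0177
grip_force: 35.0
```

```bash
python3 f.py
```

```text
[5.954e-01 5.000e-04 2.340e-02] hd -44.42 along -9.19 lat 0.35 z -0.57 [ 1.35  1.67 -0.03] slide B,Y [-0.095   0.0245] 20.2 0.017732127506942835
```

Yellow slide is about 24.5 mm against blue's 49.5 mm, so blue is longer by about 25 mm, as the outline of the frame says too. Back off, lift and return to the mat.

Request:
carry_out(motion=[0,-0.0035,0.0034,0,0,0,0,0,-0.0051,0.005,0,0,0,0,0,-0.0051,0.005,0,0,0,0,0,-0.0051,0.005,0,0,0,0,0,-0.0051,0.005,0,0,0,0,0,0,0,0,0,0,0,0,0,0,0.02,0,0,0,0,0,0,0.04,0,0,0,0,0,0,0.02,0,0,0,0,0,0,0,0,0,0])

```text
clock: 21.45
tcp_pos: [0.5755, 0.0219, 0.1068]
orientation: [0.379, 0.925, 0.001, 0.002]
force: [-0.1, -0.7, -1.6]
gripper_width: 0.0177
grip_force: 35.0
```

```bash
python3 f.py
```

```text
[0.5755 0.0219 0.1068] hd -44.52 along 0.36 lat -0.59 z -1.58 [-0.01  0.03 -0.03] slide B,Y [-0.1244 -0.0047] 21.45 0.017722914479807984
```

Request:
carry_out(motion=[0,-0.0176,-0.0489,0,0,0,0.107,0,-0.0176,-0.0489,0,0,0,0.107,0,-0.0176,-0.0489,0,0,0,0.107,0,-0.0176,-0.0489,0,0,0,0.107,0,-0.0176,-0.0489,0,0,0,0.107,0,-0.0176,-0.0489,0,0,0,0.107,0,0,0,0,0,0,0,0,0,0,-0.03,0,0,0,0,0,0,-0.03,0,0,0,0,0,0,-0.015,0,0,0,0,0,0,0,0,0,0])

```text
clock: 22.82
tcp_pos: [0.4676, -0.2704, 0.0282]
orientation: [0.067, 0.998, 0.0, -0.001]
force: [0.4, -0.3, -1.0]
gripper_width: 0.0173
grip_force: 35.0
```

```bash
python3 f.py
```

```text
[ 0.4676 -0.2704  0.0282] hd -7.69 along 0.39 lat -0.23 z -1.04 [-0.01  0.01  0.07] slide B,Y [-0.0987 -0.0887] 22.825 0.017347953813513225
```

Request:
carry_out(motion=[0,0,0,-0.004,0,0,0,0,0,0,-0.003,0,0,0,0,0,0,-0.001,0,0,0,0,0,0,0,0,0,0])

```text
clock: 23.32
tcp_pos: [0.4683, -0.2712, 0.0214]
orientation: [0.067, 0.998, -0.0, 0.0]
force: [0.2, 0.3, -3.5]
gripper_width: 0.0178
grip_force: 35.0
```

```bash
python3 f.py
```

```text
[ 0.4683 -0.2712  0.0214] hd -7.7 along 0.16 lat 0.33 z -3.53 [-0.    0.04  0.03] slide B,Y [-0.0979 -0.0879] 23.325 0.017821775239840697
```

Request:
carry_out(motion=[0,0,0,-0.001,0,0,0,0,0,0,-0.0008,0,0,0,0,0,0,0,0,0,0])

```text
clock: 23.7
tcp_pos: [0.4682, -0.2712, 0.0196]
orientation: [0.067, 0.998, 0.0, 0.0]
force: [-2.0, 0.9, 3.2]
gripper_width: 0.0179
grip_force: 35.0
```

```bash
python3 f.py
```

```text
[ 0.4682 -0.2712  0.0196] hd -7.71 along -2.07 lat 0.65 z 3.23 [ 0.16  0.23 -0.01] slide B,Y [-0.098  -0.0879] 23.7 0.017874732542583253
```

The rule is resting on the mat. Release, lift clear, then go across to the marker.

Request:
carry_out(motion=[0.5,0,0,0,0,0,0,0.5,0,0,0,0,0,0,0.5,0,0,0,0,0,0,0.5,0,0,0,0,0,0,0.5,0,0,0.03,0,0,0,0.5,0,0,0.05,0,0,0,0.5,0,0,0.05,0,0,0])

```text
clock: 24.58
tcp_pos: [0.4678, -0.271, 0.1505]
orientation: [0.067, 0.998, 0.0, -0.0]
force: [0.8, -0.0, -0.2]
gripper_width: 0.044
grip_force: 0.0
```

```bash
python3 f.py; cat > chk.py <<'E'
from h import *
w=cap('wrist')
r=rect(w,.32,.62,-.37,-.19,.0545,.5); hr=cv2.cvtColor(r,cv2.COLOR_BGR2HSV); m=((hr[...,0]<8)|(hr[...,0]>172))&(hr[...,1]>130)&(hr[...,2]>60)
yy,xx=np.nonzero(m); print('red',len(xx),.62-yy.mean()*.0005 if len(yy) else 0,-.19-xx.mean()*.0005 if len(yy) else 0)
E
python3 chk.py
```

```text
[ 0.4678 -0.271   0.1505] hd -7.71 along 0.83 lat 0.1 z -0.16 [-0.   -0.1  -0.01] slide B,Y [-0.0984 -0.0883] 24.575 0.04402744736730121
red 3210 0.4668811526479751 -0.2713741433021807
```

Request:
carry_out(motion=[0.6,0.0047,0.051,0.0025,0,0,0.0125,0.6,0.0047,0.051,0.0025,0,0,0.0125,0.6,0.0047,0.051,0.0025,0,0,0.0125,0.6,0.0047,0.051,0.0025,0,0,0.0125,0.6,0.0047,0.051,0.0025,0,0,0.0125,0.6,0.0047,0.051,0.0025,0,0,0.0125,0.6,0.0047,0.051,0.0025,0,0,0.0125,0.6,0.0047,0.051,0.0025,0,0,0.0125,0.6,0.0047,0.051,0.0025,0,0,0.0125,0.6,0.0047,0.051,0.0025,0,0,0.0125,0.6,0.0047,0.051,0.0025,0,0,0.0125,0.6,0.0047,0.051,0.0025,0,0,0.0125])

```text
clock: 26.12
tcp_pos: [0.5245, 0.3425, 0.1792]
orientation: [-0.008, 1.0, 0.0, 0.0]
force: [0.2, 0.2, -0.1]
gripper_width: 0.0528
grip_force: 0.0
```

```bash
cat > mk.py <<'E'
from h import *
def cen(im,m,x1,y1,mm):
    n,l,st,c=cv2.connectedComponentsWithStats(m.astype(np.uint8))
    return [(int(st[i,4]),round(x1-c[i][1]*mm/1000,4),round(y1-c[i][0]*mm/1000,4)) for i in range(1,n) if st[i,4]>150]
for n in('wrist','top'):
    w=cap(n)
    b=rect(w,.42,.63,.27,.42,.016,.5); H=cv2.cvtColor(b,cv2.COLOR_BGR2HSV)
    for nm,lo,hi in(('blue',95,125),('yel',22,38)):
        print(n,nm,cen(b,(H[...,0]>lo)&(H[...,0]<hi)&(H[...,1]>120)&(H[...,2]>60),.63,.42,.5))
    b=rect(w,.42,.63,.27,.42,.057,.5); H=cv2.cvtColor(b,cv2.COLOR_BGR2HSV)
    print(n,'tab',cen(b,(H[...,1]<40)&(H[...,2]>225),.63,.42,.5))
    k=finder.recognise('marker_grip',w)[:2]
    print([(d['p'],onz(w,d['point'],.04)) for d in k])
E
python3 f.py; python3 mk.py
```

```text
[0.5245 0.3425 0.1792] hd 0.91 along 0.23 lat 0.16 z -0.11 [ 0.02 -0.04 -0.02] slide B,Y [-0.0576 -0.0756] 26.125 0.05279978723084515
wrist blue [(2278, np.float64(0.5827), np.float64(0.3539))]
wrist yel [(202, np.float64(0.4708), np.float64(0.3144)), (258, np.float64(0.4695), np.float64(0.3662))]
wrist tab [(11646, np.float64(0.5168), np.float64(0.3415))]
[(0.88, array([[0.52114948, 0.33964836, 0.04      ]]))]
top blue [(5795, np.float64(0.5859), np.float64(0.343))]
top yel [(5897, np.float64(0.4712), np.float64(0.343))]
top tab []
[]
```

Request:
carry_out(motion=[0.6,0,0,-0.045,0,0,0,0.6,0,0,-0.045,0,0,0,0.6,0,0,-0.045,0,0,0,0.6,0,0,-0.0145,0,0,0,0.6,0,0,0,0,0,0,0,0,0,0,0,0,0,0,0,0,0,0,0,0,0,0,0,0,0,0,0,0,0,0,0,0,0,0,0,0,0,0,0,0,0,0,0,0,0,0,0,0], squeeze=12)

```text
clock: 27.7
tcp_pos: [0.5248, 0.3419, 0.0305]
orientation: [-0.008, 1.0, 0.001, 0.0]
force: [-0.6, 2.5, 5.2]
gripper_width: 0.018
grip_force: 12.0
```

```bash
python3 f.py
```

```text
[0.5248 0.3419 0.0305] hd 0.93 along -0.61 lat 2.54 z 5.18 [0.51 0.13 0.07] slide B,Y [-0.0572 -0.0752] 27.7 0.018034751468107207
```

Request:
carry_out(motion=[0,0,0,0.002,0,0,0,0,0.005,0,0,0,0,0,0,0.007,0.0001,0,0,0,0,0,0.007,0.0001,0,0,0,0,0,0.005,0.0001,0,0,0,0,0,0,0,0,0,0,0])

```text
clock: 28.45
tcp_pos: [0.5476, 0.3425, 0.0307]
orientation: [-0.008, 1.0, 0.0, -0.001]
force: [0.3, 5.9, -5.5]
gripper_width: 0.0185
grip_force: 12.0
```

```bash
python3 f.py
```

```text
[0.5476 0.3425 0.0307] hd 0.96 along 0.4 lat 5.94 z -5.52 [ 1.3  -0.17  0.08] slide B,Y [-0.0342 -0.0523] 28.45 0.018487499106915575
```

Request:
carry_out(motion=[0,0.002,0.002,-0.001,0,0,0,0,0.003,0,0,0,0,0,0,0.002,0,0,0,0,0,0,0,0,0,0,0,0])

```text
clock: 28.95
tcp_pos: [0.5557, 0.3427, 0.0306]
orientation: [-0.008, 1.0, -0.0, -0.0]
force: [-0.2, -0.4, -1.1]
gripper_width: 0.0176
grip_force: 12.0
```

```bash
python3 f.py
```

```text
[0.5557 0.3427 0.0306] hd 0.87 along -0.23 lat -0.39 z -1.12 [0.11 0.06 0.11] slide B,Y [-0.0268 -0.0446] 28.95 0.0176229927293326
```

Request:
carry_out(motion=[0,0.0015,0,0,0,0,0,0,0.0015,0,0,0,0,0,0,0,0,0,0,0,0])

```text
clock: 29.32
tcp_pos: [0.5585, 0.3428, 0.0306]
orientation: [-0.008, 1.0, -0.0, -0.0]
force: [-1.8, -0.1, -1.9]
gripper_width: 0.0178
grip_force: 12.0
```

```bash
python3 f.py
```

```text
[0.5585 0.3428 0.0306] hd 0.88 along -1.78 lat -0.03 z -1.91 [-0.12  0.2   0.08] slide B,Y [-0.0238 -0.0417] 29.325 0.01783728135283247
```

Request:
carry_out(motion=[0,0.0015,0,0,0,0,0,0,0.0015,0,0,0,0,0,0,0,0,0,0,0,0])

```text
clock: 29.7
tcp_pos: [0.5588, 0.3429, 0.0306]
orientation: [-0.008, 1.0, -0.001, -0.003]
force: [-9.9, -2.7, 5.1]
gripper_width: 0.0183
grip_force: 12.0
```

```bash
python3 f.py
```

```text
[0.5588 0.3429 0.0306] hd 0.93 along -9.92 lat -2.58 z 5.13 [-0.55  2.12  0.1 ] slide B,Y [-0.0232 -0.0412] 29.7 0.018338806477590303
```

Request:
carry_out(motion=[0,0.0015,0,0,0,0,0,0,0.001,0,0,0,0,0,0,0,0,0,0,0,0])

```text
clock: 30.08
tcp_pos: [0.5594, 0.3429, 0.0304]
orientation: [-0.008, 1.0, -0.001, -0.004]
force: [-15.4, -4.6, 9.5]
gripper_width: 0.0177
grip_force: 12.0
```

```bash
python3 f.py
```

```text
[0.5594 0.3429 0.0304] hd 0.96 along -15.47 lat -4.39 z 9.48 [-0.67  3.3   0.05] slide B,Y [-0.0224 -0.0405] 30.075 0.01771567927771037
```

At the stop. Ease off without dragging back, release and lift.

Request:
carry_out(motion=[0,-0.0025,0,0,0,0,0,0.4,0,0,0,0,0,0,0.4,0,0,0,0,0,0,0.4,0,0,0,0,0,0,0.4,0,0,0,0,0,0,0.4,0,0,0.03,0,0,0,0.4,0,0,0.05,0,0,0,0.4,0,0,0.05,0,0,0,0.4,-0.03,0,0.03,0,0,0,0.4,0,0,0,0,0,0])

```text
clock: 31.32
tcp_pos: [0.5313, 0.3446, 0.1938]
orientation: [-0.009, 1.0, 0.002, 0.001]
force: [0.7, -0.1, 0.5]
gripper_width: 0.0353
grip_force: 0.0
```

```bash
python3 f.py; python3 mk.py; python3 - <<'E'
from h import *
t=cap('top'); h=cv2.cvtColor(np.array(t['pixels']),cv2.COLOR_RGB2HSV)
k=((h[...,0]<8)|(h[...,0]>172))&(h[...,1]>150)&(h[...,2]>120)
n,l,st,c=cv2.connectedComponentsWithStats(k.astype(np.uint8))
print([(int(st[i,4]),c[i].round(1).tolist()) for i in range(1,n) if st[i,4]>15])
r=rect(t,.44,.62,.29,.40,.016,4)
H=cv2.cvtColor(r,cv2.COLOR_BGR2HSV); print(r.max(axis=2))
E
```

```text
[0.5313 0.3446 0.1938] hd 0.98 along 0.74 lat -0.16 z 0.48 [ 0.04 -0.   -0.02] slide B,Y [-0.0502 -0.0684] 31.325 0.03531996477179597
wrist blue [(2301, np.float64(0.5831), np.float64(0.3524))]
wrist yel [(4063, np.float64(0.4704), np.float64(0.3403))]
wrist tab [(11883, np.float64(0.52), np.float64(0.3414))]
[(0.94, array([[0.55808787, 0.3406008 , 0.04      ]])), (0.54, array([[0.56581152, 0.0823392 , 0.04      ]]))]
top blue [(5295, np.float64(0.5867), np.float64(0.3418))]
top yel [(5935, np.float64(0.4712), np.float64(0.3429))]
top tab []
[(0.61, array([[0.55841592, 0.33438114, 0.04      ]]))]
[(102, [119.0, 58.8]), (229, [305.0, 145.8]), (84, [388.9, 245.4])]
[[71 70 67 ... 21 26 27]
 [61 63 66 ... 24 32 28]
 [66 59 77 ... 27 26 30]
 ...
 [28 30 27 ... 24 18 16]
 [24 21 29 ... 21 22 17]
 [28 26 31 ... 19 20 24]]
```

Two views put the marker at x = 0.558, home at the blue end. The rule is back within 3 mm of its old place on the mat, and nothing touches the robot. Handing in.

```bash
python3 -c "
from workcell import order
print(order.close_job())"
```

```text
the job is handed in; nothing more can be done
None
```

I measured both diagonals in order. The blue one came out longer (slide about 49.5 mm, against about 24.5 mm for yellow). The rule is back on the mat, the marker is home at the blue end, and the job is handed in.

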